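Feel for the hidden release notch in the carving fixture's rail

ROBOT

A 6-joint arm with a two-finger parallel gripper is mounted at the origin on the work surface. World frame = base frame: x ahead of the robot, y to its left, z up, the work surface at z = 0. Lengths are in m, angles in rad, forces in N, time in s.
With the tool pointing down it reaches from about 0.3 to 0.825 m from the base axis. Payload 5.4 kg.
Tool frame: the origin (TCP) lies at the very end of the fingers, on their centre line; the grasp point (between the pads) lies 19 mm behind it (arm.hold_point_z is the distance from the TCP to the grasp point, in m); z points along the fingers, y is the line along which they close (so a half turn about z gives the same grasp; the last joint's range is limited). The gripper opens to 92 mm and grips with 3 to 60 N. Pads are 20 mm wide; open, the fingers measure 128 mm over their backs; the gripper's body (75 mm by 189 mm) begins 69 mm behind the grasp point.
Start: joints at [1.073, 0.158, 1.597, -0, 1.386, -0.21], TCP at [0.163, 0.551, 0.192] pointing down, gripper open.
Joint ranges: [-2.91, 2.91], [-0.94, 2.29], [0.18, 2.7], [-1.29, 4.43], [0.17, 2.64], [-3, 3]. Speed limits (rad/s): [2.57, 2.57, 3.14, 3.14, 3.14, 3.14].

INTERFACE

Orientations are given as a unit quaternion [x, y, z, w].
In Python, from workcell import arm gives the robot as it stands.
- The arm moves only by the shell command python3 -m inch 'ROWS'. ROWS is text: rows parted by semicolons, each of 5 numbers parted by spaces: the opening in per cent of the stroke, from 0 (shut) to 100 (fully open), then the shift along the tool's x, y, z in mm, then the turn about the tool's z in degrees. A call has 1 to 20 rows; each row is the pose to reach, as a shift and turn from the pose commanded when the call began, along the tool's axes at that moment; what a row does not reach only later rows make up. A row lasts 1/12 s, in which the tool goes at most 41.7 mm and 7.16 degrees, less where a joint would pass 70% of its speed; a pose out of reach is approached as far as the arm can. A call with a gripper value outside its range is refused whole. The fingers move at their own pace and stop on an object; the grip force is fixed at half the most. Time passes only in rows, so rows that repeat a pose let the fingers close. It gives the time, the measured TCP pose, the force, the opening and the grip force at its end, in the units of the state.
- arm.get_obs(): the state, without advancing time (a new reading comes with each control period).
- arm.capture(name): name is "side" or "top"; returns a dict with "pixels" (480x640x3 uint8, blue, green, red), "z_map" (480x640 float32, m along the optical axis (not along the pixel's ray), 0 where there is no reading), "mtx" (3x3 intrinsics, pixels), "extrinsics" (4x4, takes a point from camera to world coordinates). Camera axes: x right, y up, looking along -z (the intrinsics and any distortion apply to the point x, -y, -z); pixel columns grow to the right and rows downward; lengths in m; the calibration is good to about 2 mm. A picture is of the moment at which its call begins.
- arm.job_done(): hands the job in; it is judged then, once.
The state is a dict: "clock": time; "q": joint angles; "joint_velocities": joint speeds; "tau": joint torques, N m; "tcp_pos": TCP position; "tcp_rot": TCP orientation; "force": force on the tool from outside, world axes, zero at the start; "ft_torque": the same for the moment, N m; "finger_gap": finger opening in m; "grip_force": force on a finger pad.
Only numpy, scipy, OpenCV 4.12 (cv2) and the standard library are available. Lean on these libraries where they do the work, as an engineer would, in place of code of your own. Each camera call takes 0.05 s, during which the arm holds its last target. There are 200 camera calls.

TASK

Free the foam blank held in the carving fixture: with the fingers touch the top edge of the aluminium rail out near one of its ends, slide along the edge towards the middle to find the notch, and gently press the release tongue inside it fully down so that the jaw opens by itself. Do it by touch only: leave the blank and everything around in place, do not push the jaw itself, then take the hand away.

Things in the scene. Friction and masses are not known exactly. Their poses are not given: they have to be found in the camera images.
- fixture: carving fixture fixed to the table: wooden bed 220 x 380 x 12 mm with an aluminium rail, a wooden stop and a wooden jaw. z up, y along the rail, x from the jaw towards the rail. Origin on the table; the bed spans x -120..100, y -190..190 mm. The rail stands along its far side: x 75..95, y -190..190 mm, level top edge 85 mm above the table; all else on the fixture is below 75 mm
- rail_left (a point): the rail's +y end, mid-thickness, on the top edge (85 mm above the table). Somewhere in this edge is one notch in the same bare metal, its middle anywhere within 55 mm of the rail's middle (differs each time, not told): 48 mm long, cut through the whole 20 mm thickness, open above and at both sides, 18 mm deep to the tongue that is its floor. Elsewhere the edge is smooth
- rail_right (a point): the rail's -y end: middle of its thickness, on the top edge (85 mm above the table)
- tongue (a joint): how far the release tongue in the notch (a bar 19 mm thick inside the rail, bare over the notch's 48 mm) is pushed down, in m: 0 up, 0.008 fully down. No spring: a steady push of about 4 to 6 N moves it and it stays where it is left. Its top is 67 mm above the table when up, 59 mm fully down. It is linked to the jaw, which opens 1.75 times as far
- jaw: sliding dark wooden jaw, 120 mm wide (y), 36 mm tall, on the near (-x) side of the blank; origin at the middle of the foot of its clamping face. That face is at x = -40.5 mm in the fixture's frame when closed and draws back to -54.5 mm as the tongue goes fully down. Moves by the tongue only; not to be pushed by hand
- blank_c (a point): white rigid foam blank, 70 x 90 x 50 mm, standing loose on the bed between jaw and stop (its top 62 mm above the table); point at its centre, 25 mm up. Stays where it is
- sander_c (a point): cork sanding block, 60 x 35 x 28 mm, lying on the fixture's bed to the left of the foam blank; point at its centre
- jar: lidded jar, 44 mm across, 60 mm tall, standing on the fixture's bed to the right of the foam blank; origin under its base
- crate: red slatted plastic crate, 240 x 300 x 130 mm, on the right of the table; origin under its centre
- offcut: white foam offcut, 100 x 70 x 60 mm, beyond the fixture; origin under its centre
- form: carved white foam form, about 100 mm across, 104 mm tall, left of the fixture; origin under its base
- brush: brush lying on the table beyond the fixture
- mug: white cup, 76 mm across, 90 mm tall, far left; origin under its base
Not all that is in view belongs to the job. What is shaped like the part that bears blank_c but green or pink is not meant.

How it is judged:
On the way, in this order (a step that is already met when the one before it is completed fails the run):
1. the fingers touch the rail's top edge near one end (fingers' middle more than 115 mm from the rail's middle) (contact force between the fingers and fixture above 0.4 N and z of the grasp point in the frame of fixture above 0.093 m and (y of the grasp point in the frame of fixture above 0.115 m or y of the grasp point in the frame of fixture below -0.115 m)), for 0.1 s.
2. the fingers touch the top edge further in (fingers' middle less than 108 mm from the rail's middle) with the tongue still up (contact force between the fingers and fixture above 0.4 N and z of the grasp point in the frame of fixture above 0.093 m and y of the grasp point in the frame of fixture between -0.108 and 0.108 m and value of joint tongue below 0.002 m), for 0.1 s.
3. the fingers press the tongue down (contact force between the fingers and fixture above 0.4 N and value of joint tongue above 0.0065 m), for 0.1 s.
At the end, for the whole second after the job is handed in: The tongue is down by more than 6.5 of its 8 mm, the jaw has drawn back at least 10 mm and is still, the blank stands upright within 15 mm of where it was, and the bystanders lie within 30 mm of where they were (value of joint tongue above 0.0065 m and x of jaw in the frame of fixture below -0.0505 m and distance of blank_c from where it was at the start of the episode below 0.015 m and angle between blank_c's own z axis and vertical below 0.1 rad and linear speed of jaw below 0.01 m/s and distance of each of sander_c, jar, crate, offcut, form, brush, mug from where it was at the start of the episode below 0.03 m); the robot touches nothing.
It fails at once if the jaw is pushed directly by the robot (contact force between any of the fingers, the arm and jaw above 1 N).
It fails at once if the blank is lifted or displaced by more than 15 mm (distance of blank_c from where it was at the start of the episode above 0.015 m or height (world z) of blank_c above 0.047 m).
It fails at once if the fingers press on the fixture with more than 40 N (contact force between the fingers and fixture above 40 N).
It fails at once if a bystander is moved by more than 30 mm (distance of any of sander_c, jar, crate, offcut, form, brush, mug from where it was at the start of the episode above 0.03 m).
It also fails if it takes over 64 s, if anything falls off the work surface, if the arm or the gripper's body presses on something with over 40 N, if the wrist force passes 120 N, or if a joint passes its speed limit or range.

## Working session

There is one attempt and no reset: what is moved stays moved. The work goes in short steps, Python scripts to look and compute and a shell command to move; the robot and the scene stay as the last step left them, time stands still between calls to the robot, and variables do not carry over. Pictures are saved under pics/ and viewed, at most 10 in all, crops included, and the job is handed in when it is done.

```bash
mkdir -p pics; ls; python3 - <<'E'
from workcell import arm
import cv2,numpy as np
o=arm.get_obs()
for k in("clock","tcp_pos","tcp_rot","force","finger_gap"):print(k,o[k])
for n in("top","side"):
    c=arm.capture(n);cv2.imwrite(f"pics/{n}1.png",c["pixels"]);np.savez(f"{n}1.npz",**c)
    print(n,c["mtx"].tolist(),np.round(c["extrinsics"],3).tolist(),[k for k in c])
E
```

```text
pics
clock 0.0
tcp_pos [0.16289924 0.55074518 0.19132374]
tcp_rot [ 1.43405220e-01  9.89663605e-01 -8.84812076e-04 -3.30192607e-04]
force [ 0.34248172  0.23203012 -0.05988012]
finger_gap 0.09177478334837186
top [[515.4997119675468, 0.0, 320.7225086140106], [0.0, 515.4997119675468, 237.4915414403402], [0.0, 0.0, 1.0]] [[-0.016, 0.995, -0.103, 0.338], [-1.0, -0.016, -0.008, -0.076], [-0.01, 0.103, 0.995, 1.544], [0.0, 0.0, 0.0, 1.0]] ['pixels', 'z_map', 'mtx', 'extrinsics']
side [[484.3045374089989, 0.0, 324.37713788704235], [0.0, 484.3045374089989, 242.46394232119576], [0.0, 0.0, 1.0]] [[0.995, 0.088, -0.054, 0.438], [-0.102, 0.752, -0.651, -0.815], [-0.017, 0.653, 0.757, 0.923], [0.0, 0.0, 0.0, 1.0]] ['pixels', 'z_map', 'mtx', 'extrinsics']
```

View pics/top1.png

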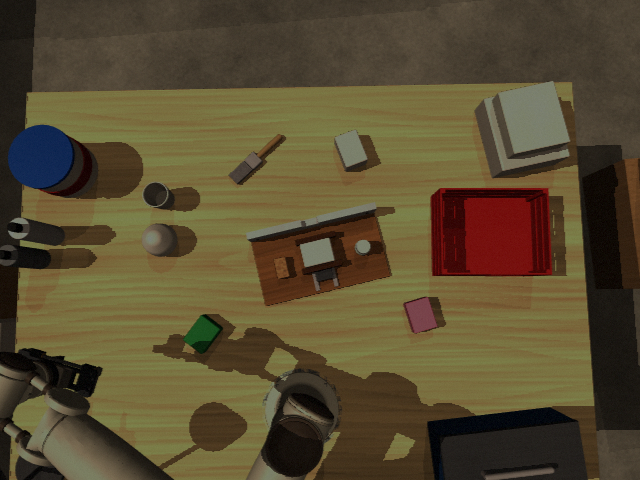

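View pics/side1.png

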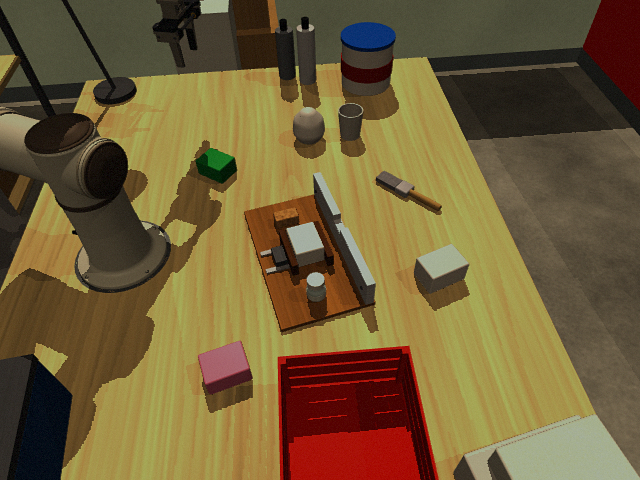

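The top view shows the fixture with its rail running from about (248,237) to (376,208) and the notch near (303,224). The side view shows the notch near (338,220). The blank is the white block on the fixture, top (318,252) / side (305,243). The green block at top (204,334) and the pink one at (421,314) are decoys. Next I'll measure the rail from depth and confirm it with a crop.

```bash
cat >h.py <<'E'
import numpy as np,cv2
def cloud(c):
    z=c["z_map"];K=c["mtx"];v,u=np.mgrid[:480,:640]
    P=np.stack([(u-K[0,2])/K[0,0]*z,-(v-K[1,2])/K[1,1]*z,-z],-1)
    E=c["extrinsics"];W=P@E[:3,:3].T+E[:3,3];W[z==0]=np.nan;return W
def pix(c,p):
    E=c["extrinsics"];q=(np.asarray(p)-E[:3,3])@E[:3,:3];K=c["mtx"]
    return K[0,0]*q[...,0]/-q[...,2]+K[0,2],K[1,1]*-q[...,1]/-q[...,2]+K[1,2]
E
python3 - <<'E'
from h import *
for n,box in(("top",(235,390,195,310)),("side",(240,380,165,335))):
    c=dict(np.load(n+"1.npz"));W=cloud(c);a,b,d,e=box
    s=W[d:e,a:b].reshape(-1,3)
    m=(s[:,2]>.078)&(s[:,2]<.093);p=s[m]
    r=cv2.minAreaRect(p[:,:2].astype(np.float32)*1000)
    print(n,len(p),"rect mm",r,"z med",np.median(p[:,2]))
    x0=np.array(r[0])/1000
    # axis from PCA
    ctr=p[:,:2].mean(0);w,V=np.linalg.eigh(np.cov((p[:,:2]-ctr).T));ax=V[:,1]*np.sign(V[1,1])
    t=(p[:,:2]-x0)@ax
    print("axis",ax,"deg",np.degrees(np.arctan2(ax[1],ax[0])),"ext",t.min(),t.max())
    h,_=np.histogram(t,np.arange(-.2,.205,.008));print(h)
    cv2.imwrite(f"pics/{n}crop.png",cv2.resize(c["pixels"][d:e,a:b],None,fx=4 if n=="top" else 3.4,fy=4 if n=="top" else 3.4,interpolation=cv2.INTER_CUBIC))
E
```

```text
top 827 rect mm ((488.45196533203125, -47.87757873535156), (124.6672592163086, 379.66412353515625), 12.558804512023926) z med 0.08459621828955033
axis [-0.20942774  0.97782413] deg 102.08881824717506 ext -0.18937904123252775 0.19024487777308435
[ 0 15 19 18 20 19 20 23 19 20 21 23 19 20 21 21 19 22 21 19 19 19 14  0
  0  0  0  0  5 18 20 19 21 21 20 18 19 20 20 18 22 22 17 21 19 19 19 21
 17  0]
side 1004 rect mm ((542.3761596679688, -36.77520751953125), (21.860546112060547, 382.1767578125), 12.584983825683594) z med 0.0841943284463415
axis [-0.21822734  0.97589796] deg 102.60493742096465 ext -0.19108901010902146 0.19108659804942202
[ 0 37 33 30 29 32 28 27 31 28 27 32 27 23 25 28 26 24 27 20 29 24 19  0
  0  0  0  0 16 21 21 24 20 15 22 24 21 16 19 22 18 16 23 17 14 20 20 15
 14  0]
```

View pics/topcrop.png

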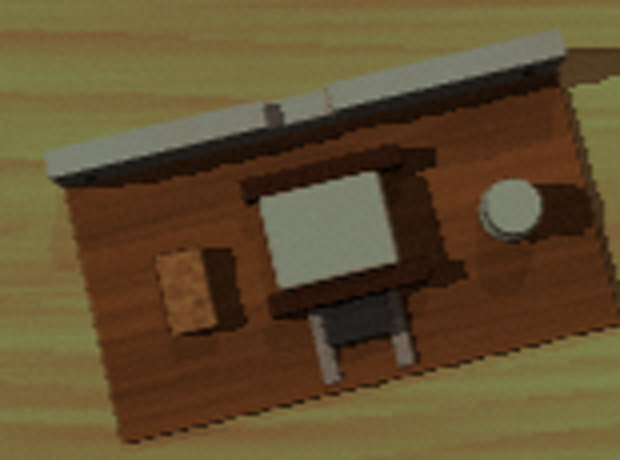

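The crop shows the rail's light top edge, with a darker gap around its middle near crop (300,105). The white blank at (328,230) sits between jaw and stop, and it is the only white block on the fixture. The side depth gives a rail of 382 x 22 mm at z 84, which fits the given sizes. I'll compute the approach to the left end, with tool x along the rail.

```bash
cat >>h.py <<'E'
from scipy.spatial.transform import Rotation as R
from workcell import arm
A=np.radians(102.6);AX=np.array([np.cos(A),np.sin(A)]);C=np.array([.5415,-.0368])
def state():
    o=arm.get_obs();r=R.from_quat(o["tcp_rot"]);d=o["tcp_pos"][:2]-C
    print("t %.2f z %.1f along %.1f across %.1f gap %.1f F"%(o["clock"],o["tcp_pos"][2]*1e3,d@AX*1e3,d@[AX[1],-AX[0]]*1e3,o["finger_gap"]*1e3),np.round(o["force"],2),"q",np.round(o["q"],2))
    return o,r
def to(along,z,across=0):
    o,r=state();g=np.r_[C+AX*along/1e3+np.array([AX[1],-AX[0]])*across/1e3,z/1e3]
    x=r.as_matrix()[:,0];print("shift mm",np.round(r.as_matrix().T@(g-o["tcp_pos"])*1e3,1),"turn",round(np.degrees(np.arctan2(x[1],x[0])-A),2))
E
python3 - <<'E'
from h import *
for n,box in(("top",(245,380,200,242)),("side",(300,380,165,305))):
    c=dict(np.load(n+"1.npz"));W=cloud(c);a,b,d,e=box
    s=W[d:e,a:b].reshape(-1,3);p=s[(s[:,2]>.078)&(s[:,2]<.093)]
    print(n,cv2.minAreaRect(p[:,:2].astype(np.float32)*1000))
to(135,130)
E
```

```text
top ((538.7353515625, -36.675872802734375), (21.63532829284668, 379.66412353515625), 12.558804512023926)
side ((542.3761596679688, -36.77520751953125), (21.860546112060547, 382.1767578125), 12.584983825683594)
t 0.10 z 191.4 along 656.1 across -241.3 gap 91.9 F [ 0.02  0.29 -0.45] q [ 1.07  0.16  1.6   0.    1.39 -0.21]
shift mm [-464.2 -337.9   61.8] turn 60.91
```

```bash
python3 -m inch '0 -464 -338 0 61;0 -464 -338 0 61;0 -464 -338 0 61;0 -464 -338 0 61;0 -464 -338 0 61;0 -464 -338 0 61;0 -464 -338 0 61;0 -464 -338 0 61;0 -464 -338 0 61;0 -464 -338 0 61;0 -464 -338 0 61;0 -464 -338 0 61;0 -464 -338 0 61;0 -464 -338 0 61;0 -464 -338 0 61;0 -464 -338 0 61;0 -464 -338 0 61;0 -464 -338 0 61;0 -464 -338 0 61;0 -464 -338 0 61'; python3 -c "
from h import *
to(135,100)"
```

```text
clock: 1.77
tcp_pos: [0.5117, 0.0966, 0.1924]
tcp_rot: [0.625, 0.78, 0.0, -0.0]
force: [-0.1, -0.6, 0.5]
finger_gap: 0.0004
grip_force: 0.0
t 1.77 z 192.4 along 136.7 across -0.0 gap 0.4 F [-0.12 -0.57  0.54] q [-0.05  0.02  1.75  0.    1.38 -0.27]
shift mm [-1.7  0.  92.4] turn 0.01
```

```bash
python3 -m inch '0 -2 0 25 0;0 -2 0 50 0;0 -2 0 70 0;0 -2 0 85 0;0 -2 0 95 0;0 -2 0 95 0;0 -2 0 95 0'; python3 - <<'E'
from h import *
to(135,85)
c=arm.capture("side");i=c["pixels"][130:330,200:420];cv2.imwrite("pics/s2.png",cv2.resize(i,None,fx=3,fy=3,interpolation=cv2.INTER_CUBIC))
E
```

```text
clock: 2.35
tcp_pos: [0.5126, 0.0939, 0.0975]
tcp_rot: [0.626, 0.78, -0.0, -0.0]
force: [0.6, -0.4, 0.3]
finger_gap: 0.0001
grip_force: 0.0
t 2.35 z 97.5 along 133.9 across 0.3 gap 0.1 F [ 0.65 -0.4   0.25] q [-0.05  0.11  1.84  0.    1.19 -0.27]
shift mm [ 1.1 -0.3 12.5] turn -0.06
```

View pics/s2.png

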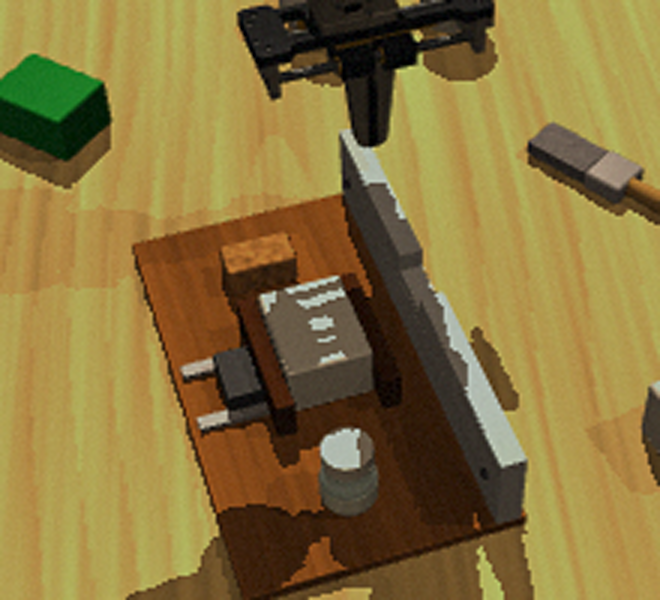

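The closed fingers, tip at crop (370,142), hang just above the rail's left end. The notch shows near (425,270). I'll go down slowly.

```bash
python3 -m inch '0 0 0 3 0;0 0 0 6 0;0 0 0 8 0;0 0 0 9 0;0 0 0 10 0;0 0 0 11 0;0 0 0 11 0'; python3 -c "
from h import *
state()"; python3 -m inch '0 0 0 1 0;0 0 0 1 0;0 0 0 2 0;0 0 0 2 0';
```

```text
clock: 2.98
tcp_pos: [0.5125, 0.0936, 0.0861]
tcp_rot: [0.626, 0.78, -0.0, -0.0]
force: [0.1, -0.6, 0.5]
finger_gap: 0.0001
grip_force: 0.0
t 2.98 z 86.1 along 133.6 across 0.2 gap 0.1 F [ 0.12 -0.58  0.48] q [-0.05  0.13  1.85  0.    1.16 -0.27]
clock: 3.32
tcp_pos: [0.5126, 0.0936, 0.0842]
tcp_rot: [0.626, 0.78, -0.0, -0.0]
force: [-0.2, -0.1, 0.5]
finger_gap: 0.0005
grip_force: 0.0
```

```bash
python3 -m inch '0 0 0 1 0;0 0 0 1 0;0 0 0 1 0'; python3 -m inch '0 0 0 0.5 0;0 0 0 0.5 0;0 0 0 0.5 0'
```

```text
clock: 3.57
tcp_pos: [0.5126, 0.0936, 0.0832]
tcp_rot: [0.626, 0.78, -0.0, -0.0]
force: [-0.4, -0.3, 0.0]
finger_gap: 0.0002
grip_force: 0.0
clock: 3.82
tcp_pos: [0.5126, 0.0936, 0.0828]
tcp_rot: [0.626, 0.78, -0.0, -0.0]
force: [-0.2, -0.8, -0.4]
finger_gap: 0.0004
grip_force: 0.0
```

```bash
python3 - <<'E'
from h import *
o,r=state()
c=arm.capture("side")
for p in (o["tcp_pos"],np.r_[C+AX*.19,.085],np.r_[C+AX*.134,.085]):print(pix(c,p))
i=c["pixels"][140:240,280:400];cv2.imwrite("pics/s3.png",cv2.resize(i,None,fx=6,fy=6,interpolation=cv2.INTER_CUBIC))
E
```

```text
t 3.82 z 82.8 along 133.5 across 0.3 gap 0.4 F [-0.2  -0.8  -0.37] q [-0.05  0.13  1.85 -0.    1.16 -0.27]
(np.float64(322.8328069807263), np.float64(186.76957418182684))
(np.float64(315.9207548868441), np.float64(172.26751120829746))
(np.float64(322.6646561213346), np.float64(186.03716288535125))
```

View pics/s3.png

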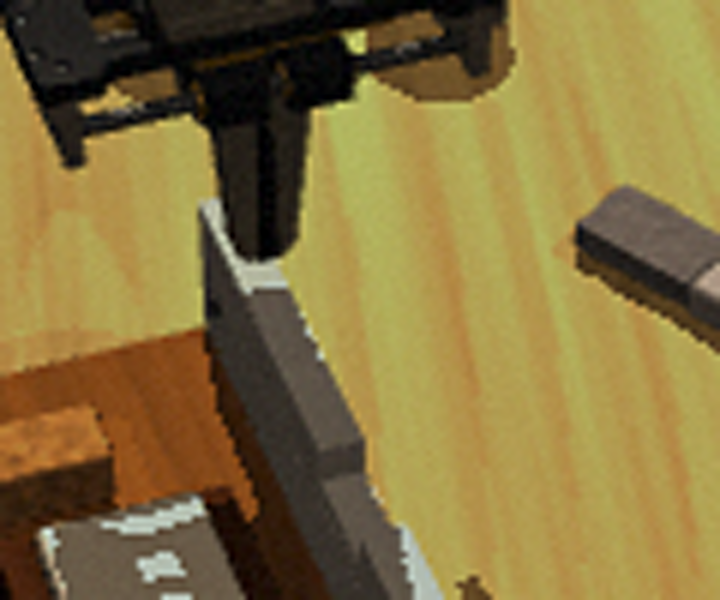

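The fingertips, crop (265,258), are over the rail edge with contact imminent. I'll continue in half-millimetre steps.

```bash
for i in 1 ; do python3 -m inch '0 0 0 0.5 0;0 0 0 0.5 0;0 0 0 0.5 0'|grep -E 'tcp_pos|force'; python3 -m inch '0 0 0 0.5 0;0 0 0 0.5 0;0 0 0 0.5 0'|grep -E 'tcp_pos|force'; python3 -m inch '0 0 0 0.5 0;0 0 0 0.5 0;0 0 0 0.5 0'|grep -E 'tcp_pos|force'; done
```

```text
tcp_pos: [0.5126, 0.0936, 0.0823]
force: [-0.3, -1.5, -0.3]
grip_force: 0.0
tcp_pos: [0.5126, 0.0936, 0.0818]
force: [-0.2, 0.3, 0.4]
grip_force: 0.0
tcp_pos: [0.5126, 0.0936, 0.0813]
force: [0.3, -0.2, -0.0]
grip_force: 0.0
```

```bash
python3 -m inch '0 0 0 0.5 0;0 0 0 0.5 0;0 0 0 0.5 0'|grep -E 'tcp_pos|force'; python3 -m inch '0 0 0 0.5 0;0 0 0 0.5 0;0 0 0 0.5 0'|grep -E 'tcp_pos|force'; python3 -m inch '0 0 0 0.5 0;0 0 0 0.5 0;0 0 0 0.5 0'|grep -E 'tcp_pos|force';  python3 - <<'E'
from h import *
c=arm.capture("side")
W=cloud(c);s=W[140:240,280:400].reshape(-1,3);s=s[(s[:,2]>.05)&(s[:,2]<.13)]
d=s[:,:2]-C;al=d@AX;ac=d@[AX[1],-AX[0]]
m=(al<.15)&(al>.10);f=m&(s[:,2]>.095);print("finger along/across range mm",[np.round(np.percentile(q[f]*1e3,[1,50,99]),1) for q in(al,ac)])
m=(al>.04)&(al<.115)&(s[:,2]>.08)&(s[:,2]<.09);print("rail across",np.round(np.percentile(ac[m]*1e3,[1,99]),1),"z",np.median(s[m,2]))
i=c["pixels"][140:240,280:400];cv2.imwrite("pics/s4.png",cv2.resize(i,None,fx=6,fy=6,interpolation=cv2.INTER_CUBIC))
E
```

```text
tcp_pos: [0.5126, 0.0936, 0.0808]
force: [0.0, -0.6, 0.1]
grip_force: 0.0
tcp_pos: [0.5126, 0.0936, 0.0803]
force: [-0.9, 0.2, 0.2]
grip_force: 0.0
tcp_pos: [0.5126, 0.0936, 0.0798]
force: [-0.3, -0.1, 0.6]
grip_force: 0.0
finger along/across range mm [array([120.3, 124. , 139.9]), array([-13.8,  -1.3,  14.2])]
rail across [-9.8 10.9] z 0.08452983230525057
```

View pics/s4.png

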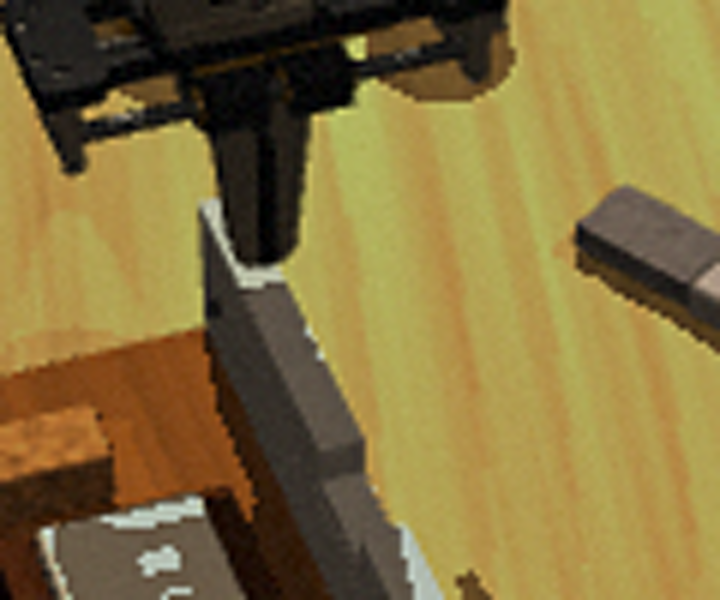

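The tip, crop (262,265), is still slightly above the edge: its shadow is closing in and there is no force yet. I'll keep lowering.

```bash
python3 -m inch '0 0 0 0.5 0;0 0 0 0.5 0;0 0 0 1 0;0 0 0 1 0'|grep -E 'tcp_pos|force:'; python3 -m inch '0 0 0 0.5 0;0 0 0 0.5 0;0 0 0 1 0;0 0 0 1 0'|grep -E 'tcp_pos|force:'
```

```text
tcp_pos: [0.5126, 0.0936, 0.0787]
force: [0.3, 0.3, 0.3]
grip_force: 0.0
tcp_pos: [0.5126, 0.0936, 0.0777]
force: [0.4, 0.2, -0.0]
grip_force: 0.0
```

```bash
python3 - <<'E'
from h import *
c=arm.capture("side");W=cloud(c)
o,r=state();print(pix(c,o["tcp_pos"]))
for v in range(178,190):print(v,np.round(W[v,320:328:2]*1e3).astype(int).tolist(),c["pixels"][v,320:328:2,1])
E
```

```text
t 6.13 z 77.8 along 133.6 across 0.2 gap 0.5 F [-0.45 -0.35 -0.11] q [-0.05  0.14  1.86 -0.    1.15 -0.27]
(np.float64(322.86428642282937), np.float64(188.23152088743973))
178 [[505, 82, 124], [510, 82, 123], [515, 86, 119], [520, 87, 118]] [35 30  8 28]
179 [[505, 81, 121], [510, 84, 118], [515, 83, 118], [520, 85, 116]] [32 30  4 19]
180 [[505, 84, 115], [510, 87, 112], [515, 86, 113], [520, 85, 112]] [33 31  7 20]
181 [[505, 76, 119], [510, 82, 113], [515, 85, 110], [520, 83, 111]] [33 31  8 20]
182 [[505, 80, 112], [510, 84, 108], [515, 86, 106], [520, 86, 105]] [27 33  4 20]
183 [[505, 80, 109], [510, 86, 103], [515, 84, 104], [520, 86, 102]] [28 30  0 15]
184 [[505, 80, 105], [510, 87, 98], [515, 84, 101], [522, 102, 84]] [ 58  29  41 106]
185 [[506, 100, 84], [511, 98, 85], [516, 98, 85], [521, 97, 85]] [189 151 195 190]
186 [[506, 95, 85], [511, 94, 85], [516, 96, 83], [521, 95, 83]] [190 193 189 191]
187 [[505, 93, 83], [510, 93, 83], [515, 88, 86], [-9223372036854775808, -9223372036854775808, -9223372036854775808]] [194  51  76  74]
188 [[505, 89, 83], [510, 89, 84], [515, 86, 85], [520, 87, 84]] [53 62 83 83]
189 [[505, 88, 82], [510, 83, 85], [515, 84, 84], [520, 82, 85]] [71 84 85 82]<stdin>:4: RuntimeWarning: invalid value encountered in cast
```

```bash
python3 - <<'E'
from h import *
print("hold",arm.hold_point_z)
c=dict(np.load("side1.npz"));W=cloud(c)
s=W[0:80,150:210].reshape(-1,3);s=s[np.abs(s[:,0]-.163)<.09];s=s[np.abs(s[:,1]-.551)<.09]
print("start: tcp z 191, lowest seen",np.round(np.sort(s[:,2])[[0,5,10,20,40]],3),len(s), pix(c,[.163,.551,.192]))
c=arm.capture("side");W=cloud(c);s=W[100:186,290:370].reshape(-1,3);
d=s[:,:2]-C;al=d@AX;ac=d@[AX[1],-AX[0]];m=(al>.118)&(al<.15)&(abs(ac)<.02)&(s[:,2]>.087)
print("now lowest",np.round(np.sort(s[m,2])[[0,3,6,10,20]],3))
c=arm.capture("top");cv2.imwrite("pics/t5.png",c["pixels"])
E
```

```text
hold 0.0187
start: tcp z 191, lowest seen [0.212 0.214 0.215 0.218 0.222] 1747 (np.float64(188.58332804137495), np.float64(63.988640426501405))
now lowest [0.089 0.101 0.102 0.103 0.106]
```

The depth shows the real fingertips about 20 mm higher than the reported TCP, both at the start and now. The tip is at about z 98 over the rail at 84.5. That explains the missing contact, so I'll continue down by touch.

```bash
python3 -m inch '0 0 0 1 0;0 0 0 2 0;0 0 0 3 0;0 0 0 4 0;0 0 0 5 0;0 0 0 5 0'|grep -E 'tcp_pos|force:'; python3 -m inch '0 0 0 0.5 0;0 0 0 1 0;0 0 0 1 0'|grep -E 'tcp_pos|force:';python3 -m inch '0 0 0 0.5 0;0 0 0 1 0;0 0 0 1 0'|grep -E 'tcp_pos|force:'
```

```text
tcp_pos: [0.5124, 0.0936, 0.0725]
force: [-0.7, 0.0, -0.4]
grip_force: 0.0
tcp_pos: [0.5126, 0.0936, 0.0717]
force: [-0.1, -0.3, 0.5]
grip_force: 0.0
tcp_pos: [0.5125, 0.0936, 0.0707]
force: [0.2, -0.1, -0.1]
grip_force: 0.0
```

```bash
python3 -m inch '0 0 0 0.5 0;0 0 0 1 0;0 0 0 1 0'|grep -E 'tcp_pos|force:'; python3 -m inch '0 0 0 0.5 0;0 0 0 1 0;0 0 0 1 0'|grep -E 'tcp_pos|force:';python3 -m inch '0 0 0 0.5 0;0 0 0 1 0;0 0 0 1 0'|grep -E 'tcp_pos|force:'
```

```text
tcp_pos: [0.5125, 0.0936, 0.0697]
force: [0.1, 0.4, 0.2]
grip_force: 0.0
tcp_pos: [0.5125, 0.0936, 0.0687]
force: [-1.1, -0.6, 0.3]
grip_force: 0.0
tcp_pos: [0.5125, 0.0936, 0.0677]
force: [-0.6, 0.6, -0.5]
grip_force: 0.0
```

```bash
python3 - <<'E'
from h import *
c=arm.capture("side");W=cloud(c);o,r=state()
for v in range(178,190):print(v,[None if np.isnan(p[0]) else np.round(p*1e3).astype(int).tolist() for p in W[v,320:327:2]],c["pixels"][v,320:327:2,1])
E
```

```text
t 8.03 z 67.7 along 133.6 across 0.2 gap 0.5 F [-0.26  0.21  0.13] q [-0.05  0.15  1.86  0.    1.12 -0.27]
178 [[505, 83, 123], [510, 84, 121], [515, 84, 120], [520, 85, 119]] [32 30  0 20]
179 [[505, 82, 120], [510, 82, 120], [515, 87, 115], [520, 82, 119]] [32 29 11 26]
180 [[505, 81, 118], [510, 82, 116], [515, 84, 114], [520, 85, 113]] [26 37 11 24]
181 [[505, 84, 112], [510, 84, 111], [515, 86, 108], [520, 88, 106]] [30 31  3 23]
182 [[505, 81, 111], [510, 85, 107], [515, 84, 108], [520, 84, 107]] [34 34  7 22]
183 [[505, 80, 108], [510, 80, 108], [515, 86, 102], [520, 83, 104]] [36 36  0 21]
184 [[505, 84, 102], [510, 82, 103], [515, 85, 100], [521, 91, 94]] [34 36  0 21]
185 [[505, 83, 99], [510, 84, 98], [515, 87, 94], [520, 85, 96]] [37 27  1 20]
186 [[505, 84, 95], [510, 82, 97], [515, 85, 93], [520, 85, 93]] [33 32 13 18]
187 [[505, 83, 93], [510, 85, 90], [515, 86, 89], [520, 91, 84]] [37 26  8 43]
188 [[505, 90, 82], [510, 86, 86], [515, 84, 87], [520, 85, 86]] [57 59 74 88]
189 [[505, 89, 80], [510, 84, 84], [515, 86, 82], [520, 83, 85]] [70 90 87 85]
```

```bash
python3 -m inch '0 0 0 0.5 0;0 0 0 1 0;0 0 0 1 0'|grep -E 'tcp_pos|force:'; python3 -m inch '0 0 0 0.5 0;0 0 0 0.5 0;0 0 0 0.5 0'|grep -E 'tcp_pos|force:'; python3 -m inch '0 0 0 0.5 0;0 0 0 0.5 0;0 0 0 0.5 0'|grep -E 'tcp_pos|force:';
```

```text
tcp_pos: [0.5126, 0.0936, 0.0667]
force: [0.2, 0.5, 0.1]
grip_force: 0.0
tcp_pos: [0.5126, 0.0936, 0.0663]
force: [-0.4, 0.1, 0.7]
grip_force: 0.0
tcp_pos: [0.5126, 0.0936, 0.0658]
force: [-0.3, -0.1, 0.3]
grip_force: 0.0
```

```bash
python3 -m inch '0 0 0 0.5 0;0 0 0 0.5 0;0 0 0 0.5 0'|grep -E 'tcp_pos|force:'; python3 -m inch '0 0 0 0.5 0;0 0 0 0.5 0;0 0 0 0.5 0'|grep -E 'tcp_pos|force:';
```

```text
tcp_pos: [0.5126, 0.0936, 0.0652]
force: [-0.3, 0.5, -0.8]
grip_force: 0.0
tcp_pos: [0.5126, 0.0936, 0.0648]
force: [0.6, -1.2, 1.2]
grip_force: 0.0
```

```bash
python3 -m inch '0 0 0 0.5 0;0 0 0 0.5 0;0 0 0 0.5 0'|grep -E 'tcp_pos|force:'; python3 -m inch '0 0 0 0.5 0;0 0 0 0.5 0;0 0 0 0.5 0'|grep -E 'tcp_pos|force:';
```

```text
tcp_pos: [0.5126, 0.0936, 0.0643]
force: [0.0, 0.1, 1.1]
grip_force: 0.0
tcp_pos: [0.5126, 0.0936, 0.0637]
force: [-0.9, 0.3, 0.9]
grip_force: 0.0
```

```bash
python3 -m inch '0 0 0 0.5 0;0 0 0 0.5 0;0 0 0 0.5 0'|grep -E 'tcp_pos|force:'; python3 -m inch '0 0 0 0.5 0;0 0 0 0.5 0;0 0 0 0.5 0'|grep -E 'tcp_pos|force:';python3 -c "
from h import *
for i in range(4):
  arm.capture('side');state()"
```

```text
tcp_pos: [0.5126, 0.0936, 0.0632]
force: [-0.1, -0.6, -0.6]
grip_force: 0.0
tcp_pos: [0.5127, 0.0936, 0.0631]
force: [-0.9, -0.6, 3.3]
grip_force: 1.6
t 10.33 z 63.1 along 133.5 across 0.3 gap 0.3 F [-2.1   0.17  3.  ] q [-0.05  0.16  1.86 -0.    1.12 -0.27]
t 10.38 z 63.1 along 133.5 across 0.3 gap 0.2 F [-1.06  0.3   3.49] q [-0.05  0.16  1.86 -0.    1.12 -0.27]
t 10.43 z 63.1 along 133.5 across 0.3 gap 0.7 F [-1.99 -0.33  4.04] q [-0.05  0.16  1.86 -0.    1.12 -0.27]
t 10.48 z 63.1 along 133.5 across 0.3 gap 0.1 F [-2.46 -0.18  4.03] q [-0.05  0.16  1.86 -0.    1.12 -0.27]
```

Firm contact at reported z 63.1 with about 4 N. The reported z is therefore about 22 mm low, so the tongue top should be at about 45 up and 37 down. Now I'll slide inwards.

```bash
python3 -m inch '0 0 0 0 0;0 -3 0 0 0;0 -8 0 0 0;0 -14 0 0 0;0 -20 0 0 0;0 -26 0 0 0;0 -32 0 0 0;0 -36 0 0 0;0 -38 0 0 0;0 -38 0 0 0;0 -38 0 0 0;0 -38 0 0 0'|grep -E 'tcp_pos|force:'; python3 -c "
from h import *
state()"
```

```text
tcp_pos: [0.5214, 0.0556, 0.0631]
force: [0.2, -0.4, 4.3]
grip_force: 2.4
t 11.48 z 63.1 along 94.6 across 0.6 gap 0.5 F [ 0.23 -0.45  4.34] q [-0.12  0.17  1.86 -0.    1.12 -0.34]
```

```bash
python3 -m inch '0 -3 0 0 0;0 -8 0 0 0;0 -14 0 0 0;0 -20 0 0 0;0 -26 0 0 0;0 -32 0 0 0;0 -38 0 0 0;0 -44 0 0 0;0 -50 0 0 0;0 -53 0 0 0;0 -55 0 0 0;0 -55 0 0 0;0 -55 0 0 0'|grep -E 'tcp_pos|force:'; python3 -c "
from h import *
state()"; python3 -m inch '0 -3 0 0 0;0 -6 0 0 0;0 -9 0 0 0;0 -10 0 0 0;0 -10 0 0 0;0 -10 0 0 0'|grep -E 'tcp_pos|force:'
```

```text
tcp_pos: [0.5329, 0.0027, 0.063]
force: [-0.7, 2.7, 5.2]
grip_force: 2.8
t 12.57 z 63.0 along 40.4 across 0.2 gap 0.4 F [-0.68  2.71  5.18] q [-0.22  0.19  1.83  0.    1.12 -0.44]
tcp_pos: [0.535, -0.0068, 0.0629]
force: [-0.8, 3.8, 6.2]
grip_force: 2.9
```

```bash
 python3 -m inch '0 -2 0 0 0;0 -4 0 0 0;0 -4 0 0 0;0 -4 0 0 0'|grep -E 'tcp_pos|force:';python3 -m inch '0 -2 0 0 0;0 -4 0 0 0;0 -4 0 0 0;0 -4 0 0 0'|grep -E 'tcp_pos|force:';python3 -m inch '0 -2 0 0 0;0 -4 0 0 0;0 -4 0 0 0;0 -4 0 0 0'|grep -E 'tcp_pos|force:'; python3 -c "
from h import *
state()"
```

```text
tcp_pos: [0.5358, -0.0106, 0.063]
force: [-1.1, 2.8, 6.1]
grip_force: 2.9
tcp_pos: [0.5366, -0.0146, 0.0628]
force: [-1.0, 2.8, 5.9]
grip_force: 2.7
tcp_pos: [0.537, -0.0191, 0.0621]
force: [-0.5, 0.9, 1.3]
grip_force: 0.0
t 14.07 z 62.1 along 18.2 across -0.6 gap 0.7 F [-0.51  0.86  1.31] q [-0.26  0.2   1.82 -0.    1.12 -0.48]
```

The force dropped at along ≈ 19, so the notch's near edge is at about 28.5 and its middle at about 4.5. This agrees with the camera (3 to 6). I'll go to the middle and check.

```bash
 python3 -m inch '0 -3 0 0 0;0 -6 0 0 0;0 -9 0 0 0;0 -12 0 0 0;0 -14 0 0 0;0 -14 0 0 0;0 -14 0 0 0'|grep -E 'tcp_pos|force:';python3 -m inch '0 0 0 2 0;0 0 0 4 0;0 0 0 6 0;0 0 0 8 0;0 0 0 10 0;0 0 0 12 0;0 0 0 14 0;0 0 0 15 0;0 0 0 15 0;0 0 0 15 0'|grep -E 'tcp_pos|force:'; python3 -c "
from h import *
state()"
```

```text
tcp_pos: [0.5406, -0.0325, 0.0628]
force: [-0.0, -0.1, 0.1]
grip_force: 0.0
tcp_pos: [0.5405, -0.0323, 0.0477]
force: [0.3, 0.0, -0.1]
grip_force: 0.0
t 15.48 z 47.7 along 4.6 across 0.0 gap 0.6 F [ 0.3   0.01 -0.13] q [-0.28  0.23  1.82  0.    1.09 -0.5 ]
```

```bash
python3 -m inch '0 0 0 0.5 0;0 0 0 1 0;0 0 0 1.5 0;0 0 0 2 0;0 0 0 2.5 0;0 0 0 3 0;0 0 0 3.5 0;0 0 0 4 0;0 0 0 4 0;0 0 0 4 0'|grep -E 'tcp_pos|force:'; python3 -m inch '0 0 0 0.5 0;0 0 0 1 0;0 0 0 1.5 0;0 0 0 2 0;0 0 0 2 0'|grep -E 'tcp_pos|force:'
```

```text
tcp_pos: [0.5406, -0.0324, 0.0439]
force: [-1.2, 0.4, 4.4]
grip_force: 1.7
tcp_pos: [0.5406, -0.0324, 0.0417]
force: [-0.6, 1.1, 3.7]
grip_force: 1.4
```

Contact with the tongue at 45, and it is moving at about 4 N. I'll press on gently to the stop at about 37.

```bash
python3 -m inch '0 0 0 0.5 0;0 0 0 1 0;0 0 0 1.5 0;0 0 0 2 0;0 0 0 2.5 0;0 0 0 3 0;0 0 0 3.5 0;0 0 0 4 0;0 0 0 4 0;0 0 0 4 0'|grep -E 'tcp_pos|force:'; python3 -m inch '0 0 0 0.3 0;0 0 0 0.6 0;0 0 0 0.6 0'|grep -E 'tcp_pos|force:'
```

```text
tcp_pos: [0.5406, -0.0324, 0.0377]
force: [-1.2, -0.3, 2.8]
grip_force: 1.2
tcp_pos: [0.5406, -0.0324, 0.0372]
force: [-0.7, -0.9, 3.1]
grip_force: 1.5
```

```bash
python3 -m inch '0 0 0 0.3 0;0 0 0 0.6 0;0 0 0 0.6 0'|grep -E 'tcp_pos|force:'
```

```text
tcp_pos: [0.5406, -0.0324, 0.0371]
force: [-2.2, 0.6, 6.4]
grip_force: 3.3
```

Bottomed at 37.1: the force is rising with no more travel. I'll hold briefly, then withdraw straight up.

```bash
python3 -m inch '0 0 0 0.5 0;0 0 0 0.5 0;0 0 0 0.5 0'|grep -E 'tcp_pos|force:'; python3 -m inch '0 0 0 -3 0;0 0 0 -10 0;0 0 0 -20 0;0 0 0 -35 0;0 0 0 -60 0;0 0 0 -90 0;0 0 0 -120 0;0 0 0 -140 0;0 0 0 -140 0;0 0 0 -140 0;0 0 0 -140 0;0 0 0 -140 0'|grep -E 'tcp_pos|force:'; python3 - <<'E'
from h import *
state();c=arm.capture("side");i=c["pixels"][140:340,200:420];cv2.imwrite("pics/s6.png",cv2.resize(i,None,fx=3,fy=3,interpolation=cv2.INTER_CUBIC))
W=cloud(c)
p=W[160:340,200:420].reshape(-1,3);d=p[:,:2]-C;al=d@AX;ac=d@[AX[1],-AX[0]]
m=(abs(al-4.6e-3)<.015)&(abs(ac)<.008)&(p[:,2]<.08)&(p[:,2]>.04);print("tongue z",np.median(p[m,2]),m.sum())
E
```

```text
tcp_pos: [0.5407, -0.0324, 0.037]
force: [-4.7, 0.6, 9.4]
grip_force: 5.0
tcp_pos: [0.5394, -0.032, 0.1742]
force: [0.3, -0.7, -0.2]
grip_force: 0.0
t 19.32 z 174.2 along 5.1 across -1.1 gap 0.6 F [ 0.32 -0.67 -0.18] q [-0.28  0.09  1.71  0.    1.35 -0.5 ]
tongue z 0.05875533843699421 44
```

View pics/s6.png

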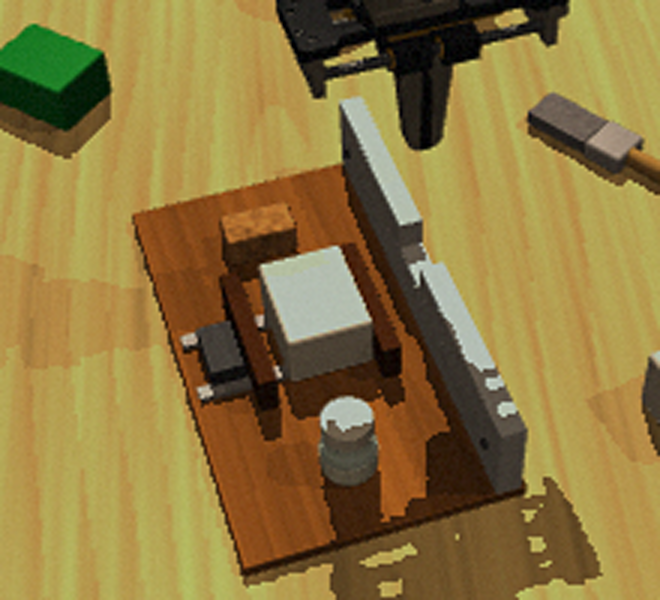

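The jaw, crop (250,340), has drawn back from the blank with a clear gap. The blank, sander and jar are in place, the hand is clear, and the tongue measures 58.8 mm, which is fully down. I'll hand in.

```bash
python3 -c "
from workcell import arm
print(arm.job_done())"
```

```text
the job is handed in; nothing more can be done
None
```

The job is handed in with no verdict returned: the tongue is fully down (58.8 mm by camera), the jaw is open, the blank looks untouched and the hand is clear. The reported TCP read about 22 mm lower than the real fingertips, so if the judge uses that reading, edge-touch steps 1 and 2 (grasp point above 93 mm) would not count.

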